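# Lock back the sprung belt tensioner

### The arm

A 6-joint arm with a two-finger parallel gripper is mounted at the origin on a cart in front of the work surface, level with it; the furniture and walls round the work are solid. World frame = base frame: x ahead of the robot, y to its left, z up, the work surface at z = 0. Lengths are in m, angles in degrees, forces in N, time in s.
With the tool pointing down it reaches from about 0.425 to 0.95 m from the base axis. Payload 14.7 kg.
Tool frame: the origin (TCP) lies between the finger pads; the fingertips stand 8 mm ahead of it and the grasp point (between the pads) lies 11 mm behind it; z points along the fingers, y is the line along which they close (so a half turn about z gives the same grasp; the last joint's range is limited). The gripper opens to 85 mm and grips with 20 to 120 N. Pads are 22 mm wide; open, the fingers measure 114 mm over their backs; the gripper's body (76 mm by 85 mm) begins 54 mm behind the grasp point. The pads swing forward as they close: fully open they stand 13 mm farther back than shut.
Start: joints at [-71.31, 27.513, 91.461, -0, 61.026, -2.67], TCP at [0.237, -0.605, 0.239] pointing down, gripper open.
Joint ranges: [-157.49, 157.49], [-46.99, 117.5], [13.45, 153.17], [-89.5, 269.5], [5.16, 153.95], [-167.48, 167.48]. Speed limits (degrees/s): [108.29, 108.29, 136.94, 172.46, 172.46, 172.46].

### API

Orientations are given as [roll, pitch, yaw] about the fixed x, y, z axes, in that order (R = Rz(yaw) Ry(pitch) Rx(roll)).
In Python, from workcell import sensors, imaging, env gives the robot as it stands. The module is installed in compiled form; this text tells all that it offers.
- The arm moves only by the tool drive_tool, never from a script. Its argument "plan" is a list of rows, each a list of 5 numbers: the opening, from -1 (shut) to 1 (fully open), so that 0 is half open, then the shift along the world's x, y, z in units of 25 mm (1.0 is 25 mm), then the turn about the world's z in degrees. A call has 1 to 20 rows; each row shifts and turns the commanded pose from where the row before left it; what a row does not reach is not made up. A row lasts 1/12 s, in which the tool goes at most 41.7 mm and 7.16 degrees, less where a joint would pass 70% of its speed; a pose out of reach is approached as far as the arm can. A call is refused whole if a number of a shift passes 1 or a number of a turn 7.16, either way. A call with a gripper value outside its range is refused whole. The fingers move at their own pace and stop on an object; the grip force is fixed at half the most. Time passes only in rows, so rows that do not move let the fingers close. It gives the time, the measured TCP pose, the force, the opening and the grip force at its end, in the units of the state.
- sensors.sense(): the state, without advancing time (a new reading comes with each control period).
- imaging.camera(name): name is "scene" or "top" or "wrist"; returns a dict with "image" (420x560x3 uint8, blue, green, red), "z_map" (420x560 float32, m along the optical axis (not along the pixel's ray), 0 where there is no reading), "mtx" (3x3 intrinsics, pixels), "camera_from_world" (4x4, takes a point from world to camera coordinates). Camera axes: x right, y down, z forward; pixel columns grow to the right and rows downward; lengths in m; the calibration is good to about 2 mm. A picture is of the moment at which its call begins.
- env.hand_in(): hands the job in; it is judged then, once.
The state is a dict: "time_s": time; "q": joint angles; "qd": joint speeds; "joint_torque": joint torques, N m; "tcp_pos": TCP position; "eef_rot": TCP orientation; "force": force on the tool from outside, world axes, zero at the start; "ft_torque": the same for the moment, N m; "width": finger opening in m; "gripper_force": force on a finger pad.
Only numpy, scipy, OpenCV 4.12 (cv2) and the standard library are available. Lean on these libraries where they do the work, as an engineer would, in place of code of your own. Each camera call takes 0.05 s, during which the arm holds its last target. There are 200 camera calls.

### The job

A new belt is to be fitted, so lock the sprung belt tensioner back: swing its arm with the idler wheel back away from the two pulleys, and while it is held back drop the slim steel pin into the locking hole in the base, fully home, so that the pin stands upright and keeps the arm from springing forward again. The slim pin itself can push the arm. Leave the thick pin standing in its block; it does not fit.

Things in the scene. Friction and masses are not known exactly. Their poses are not given: they have to be found in the camera images.
- lock_pin: Slim pin: round steel shank 14 mm thick, 62 mm long, under a square dark head 22 x 22 x 34 mm (62-96 mm above the tip; 98 mm in all); 120 g. Origin: centre of the tip; z along the pin to the head; x, y square to the head's sides. Stands upright, tip 6 mm over the worktop, in a fixed wooden block 60 x 60 x 30 mm with a loose socket 24 mm deep: lift it straight up by over 30 mm.
- thick_pin: Bystander: pin of the same build and length, shank 26 mm thick, head 34 x 34 mm, in another such block. Too thick for the locking hole. Origin at the centre of its tip, z up.
- lock_hole (a point): Centre of the mouth of the round locking hole (20 mm wide, 26 mm deep, closed bottom, 3 mm chamfer) in the fixed grey base, 180 x 250 x 30 mm, level with its top. Axes are the base's: x, y along the 180 and 250 mm sides, z up. From it, along these axes (mm): arm pivot at (75, 6); pulleys at (55, 124) and (-30, 127), radius 30 and 22; nothing stands over 33 above the base's top.
- tensioner_pivot (a point): On the upright pivot axis of the arm, level with the base. The arm is a dark steel bar 22 mm wide, 6 to 20 mm above the base's top, reaching 125 mm to the axis of a black idler wheel (radius 22 mm). The hole is 75 mm from the pivot, at 185 deg from the base's x towards y. A pin set on the bar's +y side, (22, 60) mm from the hole, then moved straight to the hole pushes the bar ahead of it.
- tension_arm (a joint): Arm angle q (rad): 0 at rest, grows as it is swung back, anticlockwise from above, stop at 0.9. A spring drives it to 0 (0.15 Nm at 0, 0.38 Nm at 0.9: 2 to 5 N on a pin). The bar points from the pivot at 160 deg + q from the base's x towards y: at 0 it passes 32 mm on the +y side of the hole. Swung past the hole, to 0.68, it rests on a pin in the hole, which stands on its +y side.

How it is judged:
By the outcome, as a careful person would: the job done as asked, in the order asked, and still so for the second after the job is handed in, with the robot touching nothing.
It also fails if it takes over 42 s, if anything falls off the work surface, if the arm or the gripper's body presses on something with over 40 N, if the wrist force passes 120 N, or if a joint passes its speed limit or range.

## Working session

There is one attempt and no reset: what is moved stays moved. The work goes in short steps, Python scripts to look and compute and a tool call to move; the robot and the scene stay as the last step left them, time stands still between calls to the robot, and variables do not carry over. Pictures are saved under pics/ and viewed, at most 10 in all, crops included, and the job is handed in when it is done.

Besides the shell and the picture viewer there is one more tool, called by a JSON object that holds its "api" and its "payload", one argument or row to a line. drive_tool: Moves the arm, as the interface text tells. Its arguments: {"type":"object","properties":{"plan":{"type":"array","items":{"type":"array","items":{"type":"number"}}}},"required":["plan"]}

```bash
mkdir -p pics
cat > h.py <<'E'
import numpy as np, cv2
from workcell import sensors, imaging, env
def snap(n,fn):
    c=imaging.camera(n); np.savez('pics/'+fn+'.npz',**c); cv2.imwrite('pics/'+fn+'.png',c['image']); return c
def world(c,u,v,z=None):
    K=np.array(c['mtx']); T=np.linalg.inv(c['camera_from_world'])
    d=np.linalg.inv(K)@[u,v,1]
    if z is None: p=d*c['z_map'][int(v),int(u)]; return (T[:3,:3]@p+T[:3,3]).round(4)
    r=T[:3,:3]@d; return (T[:3,3]+r*(z-T[2,3])/r[2]).round(4)
E
python3 - <<'E'
from h import *
a=snap('top','t0'); b=snap('scene','s0')
s=sensors.sense(); print(s['tcp_pos'],s['eef_rot'],s['width'],s['time_s'])
for c in(a,b): print(np.linalg.inv(c['camera_from_world']).round(2))
E
```

```text
[ 0.23665292 -0.60501133  0.23873623] [-1.79938054e+02 -3.01414445e-03  2.13604853e+01] 0.08529664168591129 0.1
[[-0.01 -0.99  0.14  0.43]
 [-1.    0.   -0.01  0.1 ]
 [ 0.01 -0.14 -0.99  0.95]
 [ 0.    0.    0.    1.  ]]
[[-0.86 -0.24  0.46  0.14]
 [-0.52  0.38 -0.77  0.85]
 [ 0.01 -0.89 -0.45  0.48]
 [ 0.    0.    0.    1.  ]]
```

View pics/t0.png

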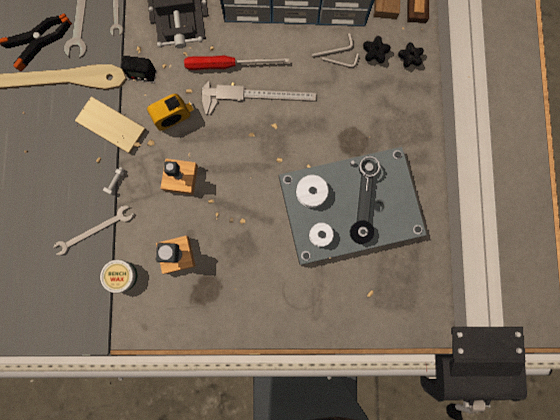

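The top view shows the base at about (353,207), with the arm pivot near (369,167), the idler near (362,232) and the hole near (379,206). The pin at (172,170) has the smaller head, so it is the slim one. The thick pin is at (168,253). Next I'll enlarge both areas.

Run:
```python
from h import *
im=cv2.imread('pics/t0.png')
a=cv2.resize(im[145:275,275:435],None,fx=3.5,fy=3.5,interpolation=cv2.INTER_CUBIC)
b=cv2.resize(im[150:200,150:210],None,fx=4,fy=4,interpolation=cv2.INTER_CUBIC)
o=np.zeros((455,800,3),np.uint8);o[:,:560]=a;o[:200,560:]=b
cv2.imwrite('pics/c0.png',o)
c=np.load('pics/t0.npz')
for p in [(172,170),(168,253),(312,190),(320,235),(369,167),(362,232),(378,206),(400,200)]: print(p,world(c,*p))
m=im[150:200,150:210]
# head-top pixels from depth: highest points near each pin
for (u0,v0) in [(150,150),(145,230)]:
    pts=[world(c,u,v) for u in range(u0,u0+55) for v in range(v0,v0+50)]
    q=np.array([p for p in pts if p[2]>0.088]); print(len(q),q.mean(0),q.min(0),q.max(0))
    q=np.array([p for p in pts if .026<p[2]<0.034]); print(len(q),q.mean(0),cv2.minAreaRect(q[:,:2].astype(np.float32)*1000))
    qq=[p for p in pts if p[2]>0.096-.006]; print(cv2.minAreaRect(np.array(qq)[:,:2].astype(np.float32)*1000))
pts=np.array([world(c,u,v) for u in range(275,432) for v in range(145,270)])
q=pts[(pts[:,2]>.02)]; print(cv2.minAreaRect(q[:,:2].astype(np.float32)*1000))
```

```text
(172, 170) [0.6286 0.284  0.1037]
(168, 253) [0.4793 0.2868 0.1056]
(312, 190) [0.5981 0.029  0.0647]
(320, 235) [0.5132 0.0155 0.065 ]
(369, 167) [ 0.6433 -0.0809  0.0584]
(362, 232) [ 0.5192 -0.0641  0.0571]
(378, 206) [ 0.576  -0.107   0.0052]
(400, 200) [ 0.5837 -0.1446  0.0315]
184 [0.6167962  0.27190761 0.17024946] [0.4348 0.0977 0.0881] [0.6445 0.2996 0.9509]
686 [0.63010175 0.28516093 0.03027464] ((634.6468505859375, 289.61279296875), (61.397544860839844, 60.86541748046875), 82.0333023071289)
((543.9462890625, 193.342041015625), (288.9957275390625, 26.883468627929688), 46.54181671142578)
408 [0.47855711 0.28579804 0.12543946] [0.4348 0.0977 0.0884] [0.4974 0.3098 0.9509]
569 [0.47738295 0.28419982 0.0304717 ] ((480.2644348144531, 292.4046936035156), (60.21925354003906, 59.98598861694336), 13.428263664245605)
((467.27349853515625, 202.5122833251953), (216.56201171875, 35.517051696777344), 82.09954071044922)
((563.5628662109375, -27.282760620117188), (194.0695037841797, 301.8929443359375), 13.118863105773926)
```

View pics/c0.png

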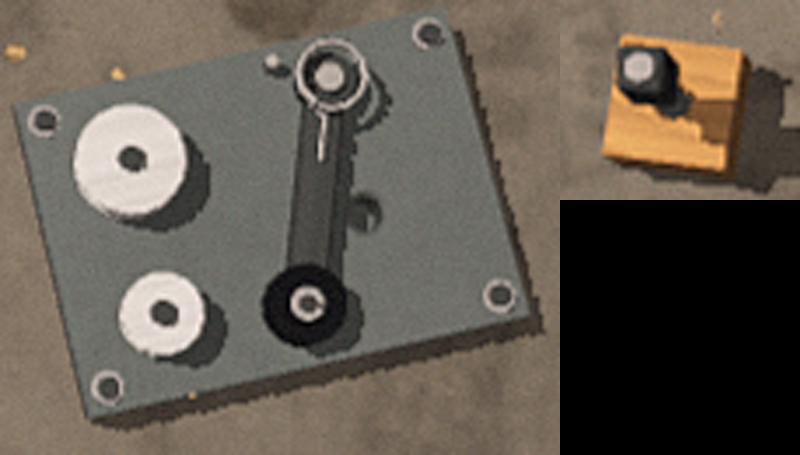

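View pics/s0.png

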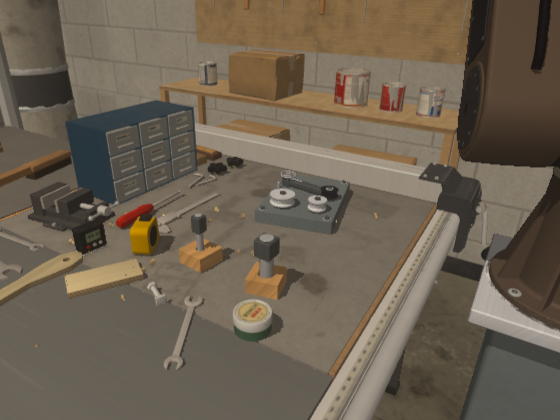

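The scene view shows the slim pin in the block at (199,240) and the thick pin at (266,262). In the top crop the hole is at (367,213), the pivot at (330,75), the pulleys at (132,158) and (164,313), and the idler at (307,303). I'll fit the base frame to these and measure the pin head.

Run:
```python
from h import *
c=np.load('pics/t0.npz')
px=lambda x,y:(275+x/3.5,145+y/3.5)
obs=[((132,158),.063,(55,124)),((164,313),.063,(-30,127)),((330,75),.058,(75,6)),((307,303),.056,(-42.5,48.75)),((367,213),.03,(0,0))]
W=np.array([world(c,*px(*o[0]),o[1])[:2] for o in obs]);B=np.array([o[2] for o in obs])/1e3
wc,bc=W.mean(0),B.mean(0)
H=(B-bc).T@(W-wc); th=np.arctan2(H[0,1]-H[1,0],H[0,0]+H[1,1])
R=np.array([[np.cos(th),-np.sin(th)],[np.sin(th),np.cos(th)]]);t=wc-R@bc
print('yaw',np.degrees(th),'hole',t,'res',(W-(B@R.T+t)).round(4).tolist(), 'start',t+R@[.022,.060], 'arm dir')
for n,(u0,v0) in dict(slim=(150,150),thick=(145,230)).items():
    P=[world(c,u,v) for u in range(u0,u0+55) for v in range(v0,v0+50)]
    q=np.array([p for p in P if .09<p[2]<.12]); print(n,len(q),q.mean(0),q[:,2].max(),cv2.minAreaRect(q[:,:2].astype(np.float32)*1000))
# scene cam
c=np.load('pics/s0.npz')
P=np.array([world(c,u,v) for u in range(180,220) for v in range(205,245)])
q=P[(P[:,2]>.064)&(P[:,2]<.115)&(P[:,0]<.68)]; print(len(q),q.min(0),q.max(0),cv2.minAreaRect(q[:,:2].astype(np.float32)*1000))
```

```text
yaw 13.005858170372482 hole [ 0.57251686 -0.10480941] res [[-0.0001, -0.0009], [-0.0002, -0.0004], [0.0003, 0.0005], [-0.0, 0.0013], [0.0001, -0.0005]] start [ 0.58044945 -0.04139747] arm dir
slim 163 [0.63300613 0.28758589 0.10140859] 0.1081 ((633.8534545898438, 288.6858825683594), (21.774627685546875, 21.251035690307617), 87.70948791503906)
thick 394 [0.47984442 0.29112487 0.10266954] 0.1083 ((480.22283935546875, 292.40869140625), (34.54167175292969, 33.988224029541016), 87.36759948730469)
281 [0.6233 0.2799 0.0647] [0.6484 0.3032 0.104 ] ((635.742919921875, 291.2872619628906), (23.555986404418945, 24.672395706176758), 87.51054382324219)
```

{"api": "drive_tool", "payload": {
  "plan": [
    [1,0.6,1,0,-1.2],
    [1,0.6,1,0,-1.2],
    [1,0.6,1,0,-1.2],
    [1,0.6,1,0,-1.2],
    [1,0.6,1,0,-1.2],
    [1,0.6,1,0,-1.2],
    [1,0.6,1,0,-1.2],
    [1,0.6,1,0,-1.2],
    [1,0.6,1,0,-1.2],
    [1,0.6,1,0,-1.2],
    [1,0.6,1,0,-1.2],
    [1,0.6,1,0,-1.2],
    [1,0.6,1,0,-1.2],
    [1,0.6,1,0,-1.2],
    [1,0.6,1,0,-1.2],
    [1,0.6,1,0,-1.2],
    [1,0.6,1,0,-1.2],
    [1,0.6,1,0,-1.2],
    [1,0.6,1,0,-1.2],
    [1,0.6,1,0,-1.2]
  ]
}}

```text
time_s: 1.77
tcp_pos: [0.5371, -0.1039, 0.2391]
eef_rot: [-180.0, 0.0, -2.7]
force: [0.7, -0.1, 0.3]
width: 0.0855
gripper_force: 0.0
```

{"api": "drive_tool", "payload": {
  "plan": [
    [1,0.24,0.98,0,0],
    [1,0.24,0.98,0,0],
    [1,0.24,0.98,0,0],
    [1,0.24,0.98,0,0],
    [1,0.24,0.98,0,0],
    [1,0.24,0.98,0,0],
    [1,0.24,0.98,0,0],
    [1,0.24,0.98,0,0],
    [1,0.24,0.98,0,0],
    [1,0.24,0.98,0,0],
    [1,0.24,0.98,0,0],
    [1,0.24,0.98,0,0],
    [1,0.24,0.98,0,0],
    [1,0.24,0.98,0,0],
    [1,0.24,0.98,0,0],
    [1,0.24,0.98,0,0],
    [1,0,0,0,0],
    [1,0,0,0,0]
  ]
}}

```text
time_s: 3.27
tcp_pos: [0.6324, 0.2877, 0.2385]
eef_rot: [180.0, 0.1, -2.5]
force: [0.4, -0.3, 0.1]
width: 0.0856
gripper_force: 0.0
```

Run:
```python
from h import *
c=snap('wrist','w1')
P=np.array([world(c,u,v) for u in range(560) for v in range(420) if c['z_map'][v,u]>.02])
q=P[(P[:,2]>.093)&(P[:,2]<.115)&(np.hypot(P[:,0]-.634,P[:,1]-.289)<.03)]
print(len(q),q.mean(0) if len(q) else 0,cv2.minAreaRect(q[:,:2].astype(np.float32)*1000) if len(q) else 0)
```

```text
520 [0.63686173 0.29031673 0.10146981] ((635.9219970703125, 290.3761901855469), (21.510515213012695, 21.535409927368164), 87.61400604248047)
```

View pics/w1.png

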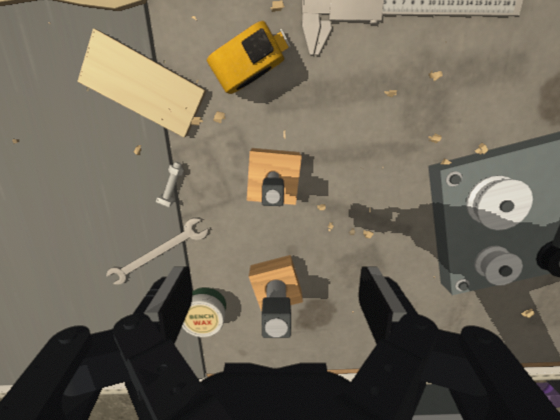

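The wrist view shows the slim pin head at (273,190), midway between the fingers. The thick pin at (277,318) is clear of them. I'll descend and grip.

{"api": "drive_tool", "payload": {
  "plan": [
    [1,0.1,0.07,-0.8,0],
    [1,0,0,-0.8,0],
    [1,0,0,-0.8,0],
    [1,0,0,-0.8,0],
    [1,0,0,-0.8,0],
    [1,0,0,-0.8,0],
    [1,0,0,-0.8,0],
    [1,0,0,-0.5,0],
    [1,0,0,-0.28,0],
    [1,0,0,0,0],
    [-1,0,0,0,0],
    [-1,0,0,0,0],
    [-1,0,0,0,0],
    [-1,0,0,0,0],
    [-1,0,0,0,0],
    [-1,0,0,0,0],
    [-1,0,0,0,0],
    [-1,0,0,0,0]
  ]
}}

```text
time_s: 4.82
tcp_pos: [0.6356, 0.2888, 0.0805]
eef_rot: [-180.0, -0.1, -2.6]
force: [-1.1, 0.3, 6.6]
width: 0.0212
gripper_force: 58.9
```

{"api": "drive_tool", "payload": {
  "plan": [
    [-1,0,0,0.3,0],
    [-1,0,0,0.5,0],
    [-1,0,0,0.6,0],
    [-1,0,0,0.8,0],
    [-1,0,0,0.8,0],
    [-1,0,0,0.8,0],
    [-1,0,0,0.2,0],
    [-1,0,0,0,0],
    [-1,0,0,0,0]
  ]
}}

```text
time_s: 5.57
tcp_pos: [0.6351, 0.2883, 0.1798]
eef_rot: [-180.0, -0.0, -2.6]
force: [-0.7, 0.3, -1.9]
width: 0.0212
gripper_force: 58.9
```

Run:
```python
from h import *
s=sensors.sense(); print(s['tcp_pos'],s['force'],s['width'])
c=snap('scene','s2')
im=cv2.resize(c['image'][130:290,150:320],None,fx=3.5,fy=3.5); cv2.imwrite('pics/s2c.png',im)
c=snap('top','t2')
```

```text
[0.63509005 0.28833432 0.17979778] [-0.69505133  0.3248541  -1.94569183] 0.02124104771301182
```

View pics/s2c.png

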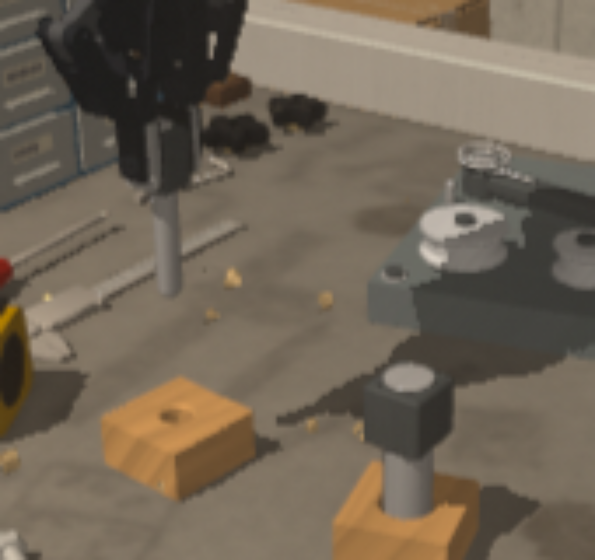

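The pin hangs upright in the grip and its block is empty. The thick pin is untouched. Now moving over the set-down point on the bar's +y side.

{"api": "drive_tool", "payload": {
  "plan": [
    [-1,-0.145,-0.44,0,0],
    [-1,-0.145,-0.88,0,0],
    [-1,-0.145,-0.88,0,0],
    [-1,-0.145,-0.88,0,0],
    [-1,-0.145,-0.88,0,0],
    [-1,-0.145,-0.88,0,0],
    [-1,-0.145,-0.88,0,0],
    [-1,-0.145,-0.88,0,0],
    [-1,-0.145,-0.88,0,0],
    [-1,-0.145,-0.88,0,0],
    [-1,-0.145,-0.88,0,0],
    [-1,-0.145,-0.88,0,0],
    [-1,-0.145,-0.88,0,0],
    [-1,-0.145,-0.88,0,0],
    [-1,-0.145,-0.88,0,0],
    [-1,0,-0.44,0,0],
    [-1,0,0,0,0],
    [-1,0,0,0,0]
  ]
}}

```text
time_s: 7.17
tcp_pos: [0.5805, -0.042, 0.1793]
eef_rot: [-180.0, 0.0, -2.7]
force: [-0.7, 0.4, -1.6]
width: 0.0213
gripper_force: 59.0
```

Run:
```python
from h import *
s=sensors.sense(); print(s['tcp_pos'],s['eef_rot'])
w=snap('wrist','w3'); c=snap('scene','s3')
im=cv2.resize(c['image'][90:250,200:400],None,fx=2,fy=2)
o=np.zeros((420,800,3),np.uint8); o[:,:400]=w['image'][:,80:480]; o[:320,400:]=im; cv2.imwrite('pics/m3.png',o)
```

```text
[ 0.58053494 -0.04196526  0.17933022] [-1.79987326e+02  4.25462962e-02 -2.72627503e+00]
```

View pics/m3.png

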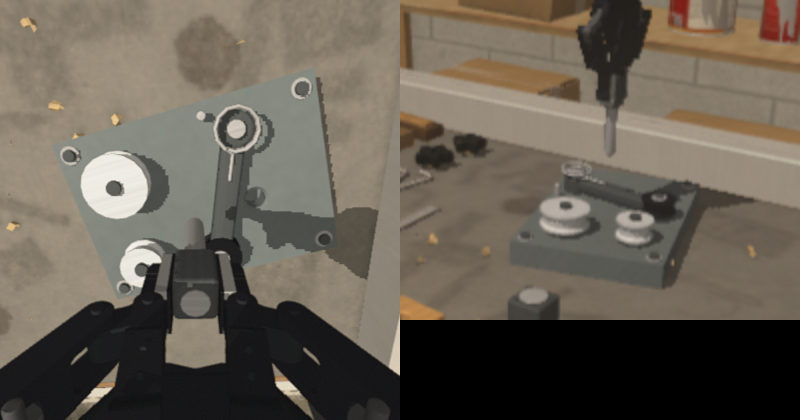

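The pin hangs over the +y side of the bar, with its tip at about (195,222) in the left panel. The hole is visible at (255,197). I'll measure pin axis and hole in the same wrist view.

Run:
```python
from h import *
from scipy.optimize import least_squares
tcp=np.array([.5805,-.0420])
for n in('w3','s3'):
    c=np.load(f'pics/{n}.npz'); K=c['mtx'];T=np.linalg.inv(c['camera_from_world'])
    v,u=np.mgrid[:420,:560]; z=c['z_map']; d=np.stack([(u-K[0,2])/K[0,0]*z,(v-K[1,2])/K[1,1]*z,z],-1)
    P=d@T[:3,:3].T+T[:3,3]; 
    m=(z>.02)&(np.hypot(P[...,0]-tcp[0],P[...,1]-tcp[1])<.025)
    for lo,hi in((.105,.135),(.135,.160)):
        q=P[m&(P[...,2]>lo)&(P[...,2]<hi)]
        if len(q)<5: print(n,len(q)); continue
        f=least_squares(lambda p:np.hypot(q[:,0]-p[0],q[:,1]-p[1])-.007,tcp,loss='soft_l1',f_scale=.001)
        print(n,lo,len(q),f.x.round(4),'zmin',q[:,2].min().round(4),f.cost)
    if n=='w3':
        for nm,p,zz in(('hole',(335.5,196.5),.03),('piv',(316,128),.058),('p1',(194,187),.063)): print(nm,world(c,*p,zz))
        cv2.imwrite('pics/w3h.png',np.hstack([cv2.resize(c['image'][180:216,315:355],None,fx=10,fy=10,interpolation=cv2.INTER_CUBIC),cv2.resize(c['image'][200:236,255:295],None,fx=10,fy=10,interpolation=cv2.INTER_CUBIC)]))
```

```text
w3 0.105 259 [ 0.5799 -0.041 ] zmin 0.1088 6.453174445680483e-06
w3 0.135 333 [ 0.58   -0.0413] zmin 0.135 8.528488271903633e-06
hole [ 0.5756 -0.1026  0.03  ]
piv [ 0.6453 -0.0796  0.058 ]
p1 [0.6006 0.0282 0.063 ]
s3 0.105 70 [ 0.5814 -0.0402] zmin 0.1052 2.9377518386181386e-05
s3 0.135 60 [ 0.5816 -0.0405] zmin 0.1352 3.530925629236363e-05
```

View pics/w3h.png

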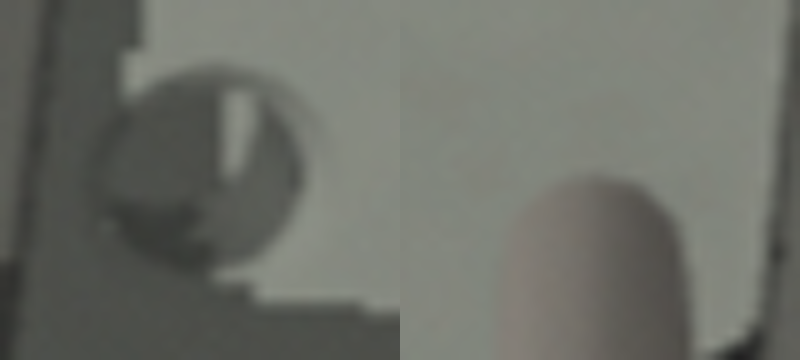

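{"api": "drive_tool", "payload": {
  "plan": [
    [-1,0.1,0.06,-0.4,0],
    [-1,0,0,-0.5,0],
    [-1,0,0,-0.6,0],
    [-1,0,0,-0.5,0],
    [-1,0,0,-0.4,0],
    [-1,0,0,-0.3,0],
    [-1,0,0,-0.1,0],
    [-1,0,0,0,0],
    [-1,0,0,0,0]
  ]
}}

```text
time_s: 8.02
tcp_pos: [0.5837, -0.04, 0.11]
eef_rot: [180.0, -0.0, -2.6]
force: [-0.6, -0.0, -0.5]
width: 0.0212
gripper_force: 59.0
```

{"api": "drive_tool", "payload": {
  "plan": [
    [-1,-0.022,-0.16,0,0],
    [-1,-0.022,-0.16,0,0],
    [-1,-0.022,-0.16,0,0],
    [-1,-0.022,-0.16,0,0],
    [-1,-0.022,-0.16,0,0],
    [-1,-0.022,-0.16,0,0],
    [-1,-0.022,-0.16,0,0],
    [-1,-0.022,-0.16,0,0],
    [-1,-0.022,-0.16,0,0],
    [-1,-0.022,-0.16,0,0],
    [-1,-0.022,-0.16,0,0],
    [-1,-0.022,-0.16,0,0],
    [-1,-0.022,-0.16,0,0],
    [-1,-0.022,-0.16,0,0],
    [-1,-0.022,-0.16,0,0],
    [-1,-0.022,-0.16,0,0],
    [-1,0,0,0,0],
    [-1,0,0,0,0]
  ]
}}

```text
time_s: 9.52
tcp_pos: [0.5739, -0.1043, 0.1096]
eef_rot: [-180.0, 0.1, -2.7]
force: [-2.8, 3.1, -0.9]
width: 0.0214
gripper_force: 59.3
```

Run:
```python
from h import *
s=sensors.sense(); print(s['tcp_pos'],s['eef_rot'],s['force'])
w=snap('wrist','w4'); c=snap('scene','s4')
a=cv2.resize(w['image'][120:300,180:380],None,fx=2,fy=2);b=cv2.resize(c['image'][110:235,240:374],None,fx=2.97,fy=2.97)
o=np.zeros((420,800,3),np.uint8); o[:360,:400]=a; o[:b.shape[0],400:400+b.shape[1]]=b[:,:400]; cv2.imwrite('pics/m4.png',o)
```

```text
[ 0.57392517 -0.10425893  0.10957421] [-1.79992930e+02  7.08648641e-02 -2.65810496e+00] [-2.80606298  3.12596442 -0.93666599]
```

View pics/m4.png

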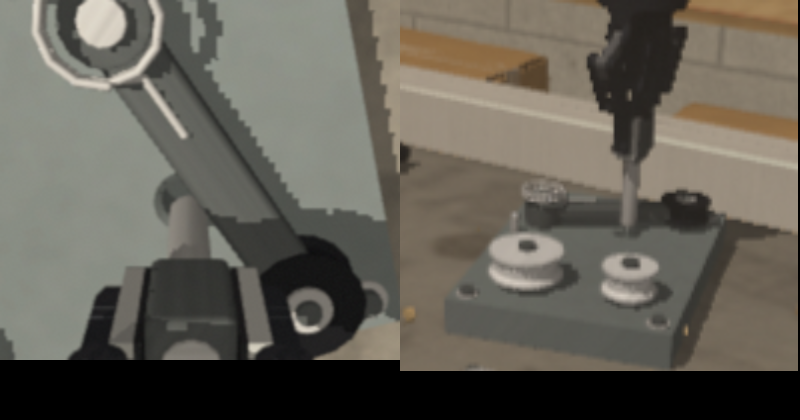

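The bar is swung back past the hole, which peeks out at about (165,195) to the upper left of the pin tip in the left panel. I'll check the offset with projected circles.

Run:
```python
from h import *
from scipy.optimize import least_squares
c=np.load('pics/w4.npz');K=c['mtx'];T=c['camera_from_world'];z=c['z_map']
v,u=np.mgrid[:420,:560]; Ti=np.linalg.inv(T)
P=np.stack([(u-K[0,2])/K[0,0]*z,(v-K[1,2])/K[1,1]*z,z],-1)@Ti[:3,:3].T+Ti[:3,3]
tcp=np.array([.5739,-.1043])
q=P[(z>.02)&(np.hypot(P[...,0]-tcp[0],P[...,1]-tcp[1])<.013)&(P[...,2]>.056)&(P[...,2]<.09)]
f=least_squares(lambda p:np.hypot(q[:,0]-p[0],q[:,1]-p[1])-.007,tcp,loss='soft_l1',f_scale=.001); pin=f.x;print('pin',pin,len(q))
x0,y0,s=245,195,8
im=cv2.resize(c['image'][y0:y0+45,x0:x0+48],None,fx=s,fy=s,interpolation=cv2.INTER_CUBIC); o=im.copy()
def circ(ctr,r,h,col):
    a=np.linspace(0,2*np.pi,60); X=np.stack([ctr[0]+r*np.cos(a),ctr[1]+r*np.sin(a),h+0*a,1+0*a])
    p=K@(T@X)[:3]; p=(p[:2]/p[2]).T; cv2.polylines(o,[((p-[x0,y0]+.5)*s).astype(int)],True,col,1)
circ(pin,.007,.0355,(0,255,255)); circ(pin,.010,.03,(0,255,0)); circ(pin,.013,.03,(0,0,255))
cv2.imwrite('pics/m5.png',np.hstack([im,o]))
```

```text
pin [ 0.57320753 -0.10340646] 429
```

View pics/m5.png

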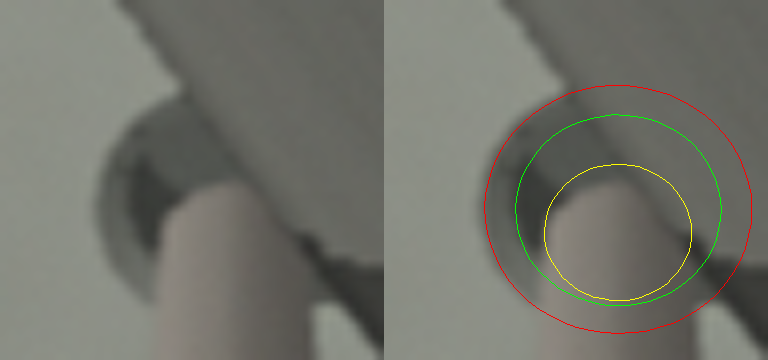

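The chamfer's edge matches the predicted circle about the pin to within about 1 mm, so the pin is over the hole. Lowering partway to check the force.

{"api": "drive_tool", "payload": {
  "plan": [
    [-1,0.025,0,-0.1,0],
    [-1,0,0,-0.1,0],
    [-1,0,0,-0.1,0],
    [-1,0,0,-0.1,0],
    [-1,0,0,-0.1,0],
    [-1,0,0,0,0]
  ]
}}

```text
time_s: 10.12
tcp_pos: [0.5751, -0.104, 0.0967]
eef_rot: [-180.0, 0.0, -2.6]
force: [-1.0, 4.6, -3.0]
width: 0.0209
gripper_force: 58.8
```

{"api": "drive_tool", "payload": {
  "plan": [
    [-1,0,0,-0.12,0],
    [-1,0,0,-0.12,0],
    [-1,0,0,-0.12,0],
    [-1,0,0,-0.12,0],
    [-1,0,0,-0.12,0],
    [-1,0,0,-0.08,0],
    [-1,0,0,0,0],
    [-1,0,0,0,0]
  ]
}}

```text
time_s: 10.78
tcp_pos: [0.575, -0.104, 0.08]
eef_rot: [-180.0, 0.0, -2.6]
force: [-1.7, 4.4, -4.7]
width: 0.0211
gripper_force: 58.8
```

{"api": "drive_tool", "payload": {
  "plan": [
    [-1,0,0,-0.04,0],
    [-1,0,0,-0.03,0],
    [-1,0,0,0,0],
    [-1,0,0,0,0]
  ]
}}

```text
time_s: 11.12
tcp_pos: [0.5752, -0.1041, 0.0786]
eef_rot: [180.0, -0.0, -2.6]
force: [-2.7, 4.7, 0.2]
width: 0.0211
gripper_force: 59.4
```

Contact at the bottom of the hole: the tip reads 4 mm above the worktop, as expected when fully home. Releasing and backing straight up.

{"api": "drive_tool", "payload": {
  "plan": [
    [-0.2,0,0,0,0],
    [0,0,0,0,0],
    [0.3,0,0,0,0],
    [0.6,0,0,0,0],
    [0.8,0,0,0,0],
    [0.8,0,0,0,0],
    [0.8,0,0,0,0],
    [0.8,0,0,0.3,0],
    [0.8,0,0,0.5,0],
    [0.8,0,0,0.8,0],
    [0.8,0,0,0.9,0],
    [0.8,0,0,0.9,0],
    [0.8,0,0,0.9,0],
    [0.8,0,0,0.5,0],
    [0.8,0,0,0,0],
    [0.8,0,0,0,0]
  ]
}}

```text
time_s: 12.45
tcp_pos: [0.5756, -0.1042, 0.1996]
eef_rot: [180.0, -0.1, -2.6]
force: [0.3, -0.4, -0.6]
width: 0.0767
gripper_force: 0.0
```

Run:
```python
from h import *
s=sensors.sense(); print(s['tcp_pos'],s['force'],s['time_s'])
w=snap('wrist','w6'); c=snap('scene','s6')
a=cv2.resize(w['image'][120:420,120:440],(400,375));b=cv2.resize(c['image'][110:235,240:374],None,fx=2.97,fy=2.97)
o=np.zeros((420,800,3),np.uint8); o[:375,:400]=a; o[:b.shape[0],400:400+b.shape[1]]=b[:,:400]; cv2.imwrite('pics/m6.png',o)
for n,c in(('w',w),('s',c)):
    K=c['mtx'];T=np.linalg.inv(c['camera_from_world']);z=c['z_map'];v,u=np.mgrid[:420,:560]
    P=np.stack([(u-K[0,2])/K[0,0]*z,(v-K[1,2])/K[1,1]*z,z],-1)@T[:3,:3].T+T[:3,3]
    q=P[(z>.02)&(np.hypot(P[...,0]-.575,P[...,1]+.104)<.035)&(P[...,2]>.075)&(P[...,2]<.125)]
    t=q[q[:,2]>np.percentile(q[:,2],99)-.012]; print(n,len(q),'top',t.max(0),t.mean(0),cv2.minAreaRect(t[:,:2].astype(np.float32)*1000))
```

```text
[ 0.57557938 -0.10416656  0.19958535] [ 0.34629646 -0.41329584 -0.6006356 ] 12.45
w 793 top [ 0.58366774 -0.08548876  0.10321886] [ 0.57409348 -0.09706905  0.09935052] ((572.7007446289062, -96.79042053222656), (21.740583419799805, 21.32979965209961), 87.1410140991211)
s 112 top [ 0.58352395 -0.08339416  0.10054632] [ 0.57103724 -0.09139054  0.09541511] ((569.8772583007812, -93.1900405883789), (26.186525344848633, 18.01434898376465), 59.088233947753906)
```

View pics/m6.png

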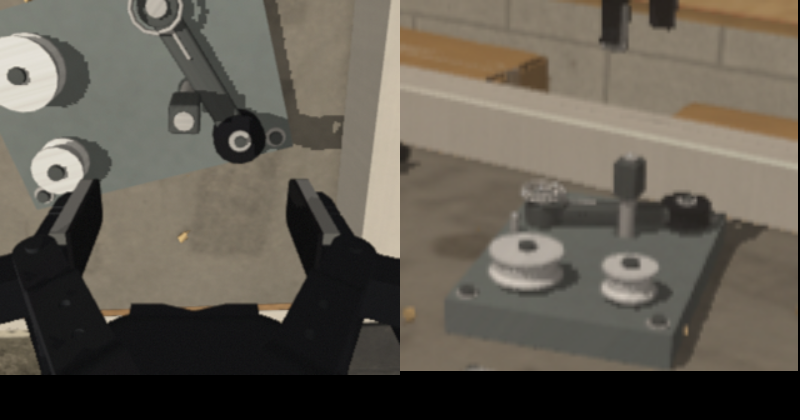

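The pin stands nearly upright in the hole, about 4° off vertical. Its top is at 0.103 m against 0.102 m expected fully home, and the bar is held back against it. The gripper is clear.

```bash
python3 -c "
from workcell import env
print(env.hand_in())"
```

```text
the job is handed in; nothing more can be done
None
```

The tensioner arm is locked back with the slim pin fully home in the locking hole, about 4° off vertical; the thick pin was left standing in its block, and I handed the job in at about 12.5 s of the 42 s allowed.

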